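# Gauge the test block and show its window to the inspection camera

### The arm

A 7-joint arm with a two-finger parallel gripper is mounted at the origin on a cart in front of the work surface, level with it; the furniture and walls round the work are solid. World frame = base frame: x ahead of the robot, y to its left, z up, the work surface at z = 0. Lengths are in mm, angles in rad, forces in N, time in s.
With the tool pointing down it reaches from about 425 to 950 mm from the base axis. Payload 4.7 kg.
Tool frame: the origin (TCP) lies at the centre of the arm's flange, where the gripper is bolted on; the fingertips stand 173 mm ahead of it and the grasp point (between the pads) lies 155 mm ahead of it; z points along the fingers, y is the line along which they close (so a half turn about z gives the same grasp; the last joint's range is limited). The gripper opens to 85 mm and grips with 20 to 120 N. Pads are 22 mm wide; open, the fingers measure 114 mm over their backs; the gripper's body (76 mm by 85 mm) begins 54 mm behind the grasp point. The pads swing forward as they close: fully open they stand 13 mm farther back than shut.
Start: joints at [-1.265, 0.469, -0.049, 1.532, 0.024, 1.141, -0.082], TCP at [221.754, 637.539, 404.735] pointing down, gripper open.
Joint ranges: [-2.59, 2.59], [-0.33, 1.99], [-1.39, 1.29], [0.1, 2.45], [-1.04, 4.18], [0.21, 1.99], [-2.66, 2.66]. Speed limits (rad/s): [2.57, 2.57, 3.14, 3.14, 3.14, 3.14, 3.14].

### API

Orientations are given as a unit quaternion [w, x, y, z].
In Python, from plant import robot gives the robot as it stands.
- The arm moves only by the tool hand_motion, called after ">>>" by a JSON object that holds its "api" and its "payload", one argument or row to a line. Schema: {"type":"object","properties":{"increments":{"type":"array","items":{"type":"array","items":{"type":"number"},"minItems":6,"maxItems":6},"minItems":1,"maxItems":8},"finger_gap":{"type":"number"},"squeeze":{"type":"number"},"only":{"type":"string"},"quiet":{"type":"boolean"},"lines":{"type":"string"}},"required":["increments"],"additionalProperties":false}. increments is a list of rows, 1 to 8 of them, each of 6 numbers: dx, dy, dz in shares of the most that a row can go, 1 being 50 mm, then a rotation vector rx, ry, rz in units of 0.25 rad; each row shifts and turns the commanded pose from where the row before left it, along the tool's axes as they then stand; what a row does not reach is not made up. A row lasts 1/10 s, in which the tool goes at most 50 mm and 0.15 rad, less where a joint would pass 70% of its speed; a pose out of reach is approached as far as the arm can. finger_gap is the opening from 0.0 (shut) to 1.0 (fully open), set as the call begins (left out keeps the last). The fingers move at their own pace and stop on an object; squeeze is the grip in N (left out, the last holds). Time passes only in rows, so rows that do not move let the fingers close. The tool returns the time, the measured TCP pose, the force, the opening and the grip force at its end. only (a regular expression) keeps the lines of the reply that match it, lines (a string "A,B") keeps lines A to B, and quiet returns only ok. Input that does not fit is refused with a message, and nothing moves.
- robot.get_state(): the state, without advancing time (a new reading comes with each control period).
- robot.read_camera(name): name is "scene" or "top"; returns a dict with "image" (420x560x3 uint8, red, green, blue), "camera_matrix" (3x3 intrinsics, pixels), "world_from_camera" (4x4, takes a point from camera to world coordinates). Camera axes: x right, y up, looking along -z (the intrinsics and any distortion apply to the point x, -y, -z); pixel columns grow to the right and rows downward; lengths in mm; the calibration is good to about 2 mm. A picture is of the moment at which its call begins. There is no depth.
- robot.close_job(): hands the job in; it is judged then, once.
The state is a dict: "t": time; "joints": joint angles; "joint_vel": joint speeds; "joint_efforts": joint torques, N m; "ee_pos": TCP position; "ee_rot": TCP orientation; "ft_force": force on the tool from outside, world axes, zero at the start; "moment": the same for the moment, N m; "finger_gap": opening from 0.0 (shut) to 1.0 (fully open); "grip_force": force on a finger pad.
Only numpy, scipy, OpenCV 4.12 (cv2) and the standard library are available. Lean on these libraries where they do the work, as an engineer would, in place of code of your own. Each camera call takes 0.05 s, during which the arm holds its last target. There are 200 camera calls.

### The job

Take the green-handled gauge pin from the rack and push it down into the bore of the aluminium test block in the blue nest until its collar sits on the block. Then lift the block with the pin in it out of the nest and present it to the inspection camera: upright, the sight window (orange frame) squarely facing the lens, centred on the lens axis and 12 cm in front of the lens glass. Finish while still holding it there; leave the red-handled pin in the rack, do not knock against the camera, and leave the loose things lying around where they are.

Things in the scene. Friction and masses are not known exactly. Their poses are not given: they have to be found in the camera images.
- green_pin: the gauge pin to use, 40 g: steel shank 8 mm in diameter, 55 mm long, its tip tapered to 4 mm, then a green ribbed round handle 16 mm in diameter and 20 mm high, whose flat underside is the collar. Origin at the tip's end, z up along the pin: collar at z = 55, handle top at 75 mm. Starts upright in one of the rack's two holes, collar on the rack
- green_pin_tip (a point): the end of the green pin's tip (same point as the body's origin)
- red_pin: a pin of the same shape and size with a red handle, in the rack's other hole; it stays there
- pin_rack: black plastic block 45 x 110 x 62 mm (x, y, z), fixed to the bench; origin at the centre of its underside. Two vertical holes 11 mm wide at y = -28 and +28 mm of its frame, x = 0. With the collar on the rack's top (62 mm above the bench) a pin's tip stands 7 mm above the bench
- nest: fixed plate 80 x 80 x 6 mm with a blue square pocket 33 x 33 mm inside, 49 x 49 outside, walls to 34 mm above the bench, 12 mm slots in the walls at -x and +x; origin at the centre of its underside. The test block stands upright in it on the 6 mm floor, 1.5 mm play all round, its axes along the nest's within 2 degrees
- test_block: loose aluminium block 30 x 30 x 75 mm, 100 to 210 g; origin at the centre of its underside, z up. Bore 11 mm along z from the top (countersunk) into the window: 12 mm wide, z = 10 to 32 mm, right through along x, orange frame on both x faces; either may face the lens. A pin fully home has its tip at z = 20, its handle top at z = 95 mm. Gripped above the nest (z over 28 mm)
- bore_mouth (a point): centre of the bore's mouth on top of the test block, 75 mm above its underside
- window (a point): centre of the sight window, on the block's axis, 21 mm above its underside
- inspection_camera: grey and black inspection camera on a post with a 90 x 90 mm base, 190 mm high, fixed to the bench; origin on the bench (z = 0) under the camera. It looks level along its own -x; lens axis 160 mm above the bench, lens glass 50 mm ahead (-x) of the origin
- lens (a point): centre of the lens glass
- focus (a point): the point 120 mm in front of the lens glass on the lens axis, 160 mm above the bench: the window's centre is to be held here
- bench_vice: small green bench vice with a steel crank, part of the bench and fixed, between the two places where rack and nest may stand; about 180 x 130 mm (x, y), 80 mm high, origin on the bench under its middle: things carried from one to the other pass well above it
- black_tape: loose roll of black tape, 58 mm across, 19 mm high, lying flat; not to be moved
- copper_rotor: loose copper-coloured rotor, 58 mm across, 35 mm high; not to be moved
- lamination_stack: loose grey laminated core, 45 mm across, 31 mm high; not to be moved

How it is judged (in metres and radians):
On the way:
1. the green pin is fully home in the bore while the block stands in the nest (z of green_pin_tip in the frame of test_block between 0.015 and 0.0235 m and distance between green_pin_tip and window below 0.007 m and angle between the z axis of green_pin and the z axis of test_block, either way round below 0.12 rad and distance between test_block and nest below 0.012 m), for 0.2 s.
At the end, for the whole second after the job is handed in: Held in the air by the fingers (over 2 N), still: block upright within 8 deg, window centre within 15 mm of the focus point, window within 10 deg of the lens axis, green pin home (3.5 mm, 7 deg). Red pin in the rack; tape, rotor and core within 20 mm of their starts (z of green_pin_tip in the frame of test_block between 0.015 and 0.0235 m and distance between green_pin_tip and window below 0.007 m and angle between the z axis of green_pin and the z axis of test_block, either way round below 0.12 rad and distance between window and focus below 0.015 m and angle between test_block's own z axis and vertical below 0.14 rad and height (world z) of bore_mouth above 0.19 m and angle between the x axis of test_block and the x axis of inspection_camera, either way round below 0.17 rad and linear speed of test_block below 0.02 m/s and contact force between the fingers and test_block above 2 N and distance between red_pin and pin_rack below 0.036 m and distance of each of black_tape, copper_rotor, lamination_stack from where it was at the start of the episode below 0.02 m); the arm keeps its last pose, push and grip.
It fails at once if the camera is knocked (over 3 N) (contact force between any of the arm, the fingers, test_block, green_pin and inspection_camera above 3 N).
It fails at once if the red pin is taken out of the rack (not (distance between red_pin and pin_rack below 0.036 m)).
It fails at once if a bystander is moved by more than 20 mm (distance of any of black_tape, copper_rotor, lamination_stack from where it was at the start of the episode above 0.02 m).
It also fails if it takes over 64 s, if anything falls off the work surface, if the arm or the gripper's body presses on something with over 40 N, if the wrist force passes 120 N, or if a joint passes its speed limit or range.

## Working session

There is one attempt and no reset: what is moved stays moved. The work goes in short steps, Python scripts to look and compute and a tool call to move; the robot and the scene stay as the last step left them, time stands still between calls to the robot, and variables do not carry over. Pictures are saved under pics/ and viewed, at most 10 in all, crops included, and the job is handed in when it is done.

```bash
ls; mkdir -p pics; python3 - <<'E'
from plant import robot
import cv2,numpy as np
s=robot.get_state();print({k:np.round(v,3).tolist() for k,v in s.items()})
for n in("scene","top"):
    c=robot.read_camera(n);cv2.imwrite(f"pics/{n}0.png",c["image"][:,:,::-1]);np.savez(f"{n}.npz",**c)
    print(n,c.keys(),np.round(c["camera_matrix"],1).tolist(),np.round(c["world_from_camera"],3).tolist())
E
```

```text
pics
plant.py
{'t': 0.0, 'joints': [-1.265, 0.469, -0.049, 1.534, 0.024, 1.141, -0.082], 'joint_vel': [-0.0, -0.002, 0.0, -0.001, -0.0, -0.001, -0.0], 'joint_efforts': [-0.001, -51.032, -0.047, -23.771, 0.011, 0.008, -0.0], 'ee_pos': [221.695, 637.312, 403.647], 'ee_rot': [-0.0, 0.167, 0.986, -0.001], 'ft_force': [0.06, 0.026, 0.289], 'moment': [-0.034, -0.023, 0.024], 'grip_force': 0.0, 'finger_gap': 0.996}
scene dict_keys(['image', 'camera_matrix', 'world_from_camera']) [[486.5, 0.0, 272.8], [0.0, 486.5, 213.0], [0.0, 0.0, 1.0]] [[0.686, 0.356, -0.634, -205.985], [-0.727, 0.324, -0.605, -851.685], [-0.01, 0.877, 0.481, 713.547], [0.0, 0.0, 0.0, 1.0]]
top dict_keys(['image', 'camera_matrix', 'world_from_camera']) [[544.9, 0.0, 278.4], [0.0, 544.9, 201.3], [0.0, 0.0, 1.0]] [[-0.016, 0.987, -0.158, 393.405], [-1.0, -0.017, -0.008, -65.951], [-0.01, 0.157, 0.987, 1333.149], [0.0, 0.0, 0.0, 1.0]]
```

View pics/scene0.png

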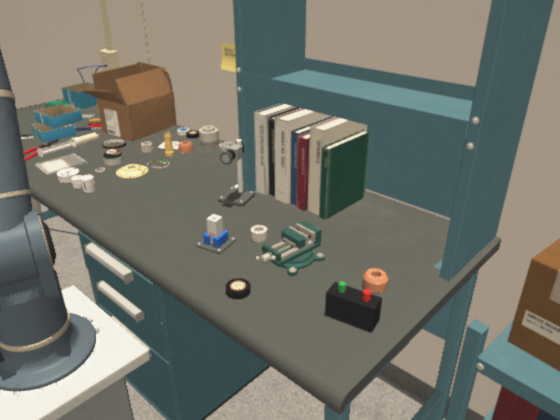

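View pics/top0.png

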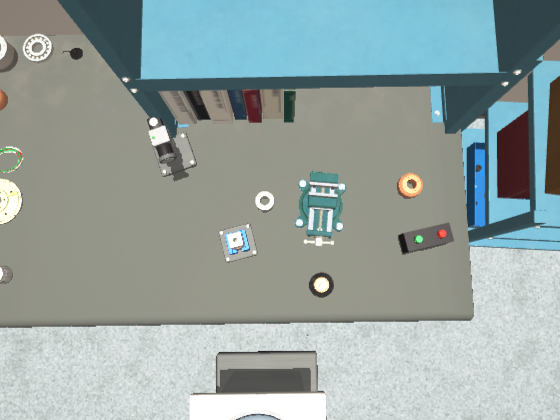

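The views show the nest and block at top (237,242), the rack at (427,238) with the green pin at (419,239), the camera at (168,150) with its lens facing down-right in the image, and the vice at (321,207). I'll enlarge these for precise pixels.

```bash
python3 - <<'E'
import cv2,numpy as np
def crop(n,x,y,w,h,W,H): 
    im=np.load(n+".npz")["image"][:,:,::-1][y:y+h,x:x+w]; return cv2.resize(im,(W,H),interpolation=cv2.INTER_CUBIC)
a=np.hstack([crop("top",213,218,50,50,400,300*1+100),crop("top",395,215,50,50,400,400)])
cv2.imwrite("pics/c1.png",a)
b=np.hstack([crop("top",140,110,60,75,400,500),crop("scene",190,205,50,62,400,500)])
cv2.imwrite("pics/c2.png",b)
E
```

```text
(no output)
```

View pics/c1.png

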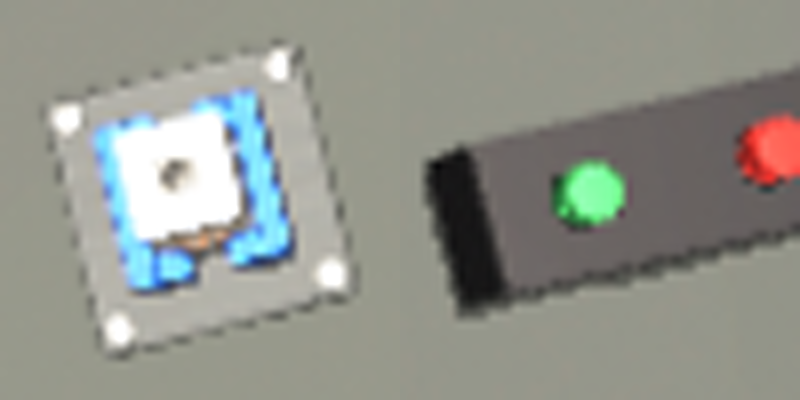

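View pics/c2.png

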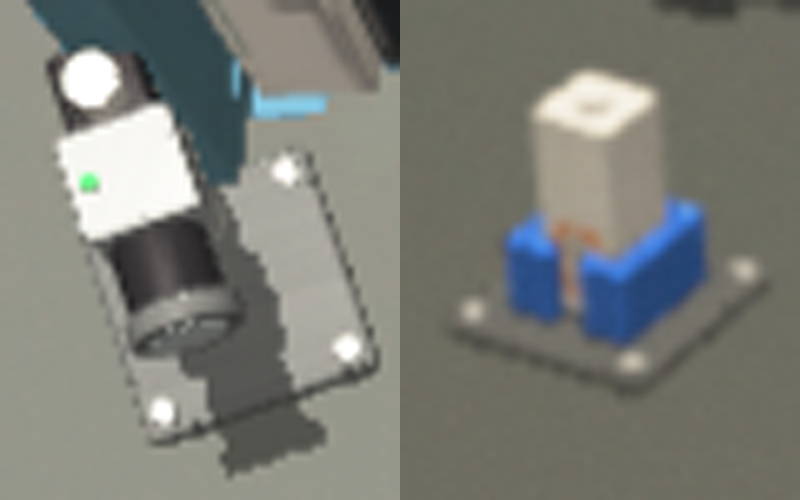

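```bash
cat >h.py <<'E'
import numpy as np
C={n:np.load(n+".npz") for n in("scene","top")}
def ray(n,u,v):
    c=C[n];T=c["world_from_camera"];d=np.linalg.inv(c["camera_matrix"])@[u,v,1];return T[:3,3],T[:3,:3]@(d*[1,-1,-1])
def atz(n,u,v,z):
    o,d=ray(n,u,v);return o+d*(z-o[2])/d[2]
def proj(n,p):
    c=C[n];T=c["world_from_camera"];q=T[:3,:3].T@(np.array(p,float)-T[:3,3]);q=c["camera_matrix"]@(q*[1,-1,-1]);return q[:2]/q[2]
E
python3 - <<'E'
from h import *
np.set_printoptions(precision=1,suppress=True)
def cr(pts,off,s,z,n="top",x0=0): return np.array([atz(n,off[0]+(x-x0+.5)/s-.5,off[1]+(y+.5)/s-.5,z) for x,y in pts])
def yaw(a,b): d=b-a; return np.degrees(np.arctan2(d[1],d[0]))
P=cr([(45,103),(292,42),(352,290),(107,355)],(213,218),8,6)
print("plate",P.mean(0),[yaw(P[i],P[(i+1)%4]) for i in range(4)],[np.linalg.norm(P[i]-P[i-1]) for i in range(4)])
B=cr([(110,128),(218,106),(243,215),(145,240)],(213,218),8,81)
print("block",B.mean(0),[yaw(B[i],B[(i+1)%4]) for i in range(4)],[np.linalg.norm(B[i]-B[i-1]) for i in range(4)])
print("bore",cr([(177,176)],(213,218),8,79),"scene",cr([(595,105)],(190,205),8,80,"scene",400))
print("green",cr([(593,190)],(395,215),8,82,x0=400),"red",cr([(775,150)],(395,215),8,82,x0=400))
R=cr([(470,148),(508,298)],(395,215),8,62,x0=400);R0=cr([(428,158),(462,315)],(395,215),8,0,x0=400)
print("rack",R,yaw(R[1],R[0]),R0,yaw(R0[1],R0[0]))
print("green scene",atz("scene",342,284,82-0),"red",atz("scene",367,293,82))
S=20/3
K=cr([(300,150),(378,368),(152,440)],(140,110),S,6)
print("base",K,yaw(K[1],K[0]),yaw(K[2],K[1]),np.linalg.norm(K[0]-K[1]),np.linalg.norm(K[2]-K[1]),"c",(K[0]+K[2])/2)
L=cr([(187,330)],(140,110),S,160);print("lens~",L)
print("body edges",*[ (yaw(*cr(e,(140,110),S,185))) for e in([(90,240),(58,140)],[(200,205),(160,105)],[(110,240),(130,320)],[(215,215),(240,295)])])
print("scene pts post/lens",atz("scene",232,152,160),"tape",atz("top",321,285,19),"vice",atz("top",321,207,60),"rotor",atz("top",410,185,35),"core",atz("top",264,201,31))
E
```

```text
plate [505.9  45.8   6. ] [np.float64(-77.0031327560699), np.float64(-166.93283685834308), np.float64(103.88999485030897), np.float64(13.803599789696165)] [np.float64(79.34968772018738), np.float64(77.76174637409626), np.float64(78.14555344991794), np.float64(76.74972937987214)]
block [506.8  45.2  81. ] [np.float64(-79.39730747242258), np.float64(-167.4327832511394), np.float64(103.380007973669), np.float64(17.18339023191125)] [np.float64(33.96514116066526), np.float64(31.744875160987622), np.float64(32.35541402544451), np.float64(28.995609911422672)]
bore [[505.9  46.   79. ]] scene [[504.7  43.2  80. ]]
green [[ 501.4 -376.8   82. ]] red [[ 512.  -429.5   82. ]]
rack [[ 516.  -346.6   62. ]
 [ 472.1 -355.4   62. ]] 11.267790069034605 [[ 519.1 -347.3    0. ]
 [ 471.  -355.2    0. ]] 9.341684235597505
green scene [ 497.3 -381.8   82. ] red [ 507.4 -438.    82. ]
base [[786.  178.    6. ]
 [701.1 147.8   6. ]
 [675.1 232.2   6. ]] 19.570538655400107 -72.87117673510853 90.19023311011097 88.26016594061721 c [730.6 205.1   6. ]
lens~ [[679.4 186.6 160. ]]
body edges 18.253626689724925 21.85978164363229 -165.3426915371633 -162.4227847427567
scene pts post/lens [722.7 204.2 160. ] tape [ 399.4 -154.1   19. ] vice [ 581.1 -156.5   60. ] rotor [ 634.8 -374.8   35. ] core [602.5 -21.1  31. ]
```

Crops: block bore at crop (177,176), green handle top at (593,190), and camera base corners at (300,150), (378,368) and (152,440). The resulting poses agree across the cues:

| Item | Position (mm) | Yaw |
|---|---|---|
| Bore | (506, 46) | 13° |
| Green pin | (500.5, -377) | rack 10.5° |
| Focus point | ~(569, 152) | 18.5° |

Next I'll write a delta helper and start moving.

```bash
cat >d.py <<'E'
import sys,numpy as np
from plant import robot
from scipy.spatial.transform import Rotation as R
x,y,z,w=map(float,sys.argv[1:5]);s=robot.get_state()
T=R.from_quat(s["ee_rot"],scalar_first=True);w=np.radians(w)
yv=np.array([np.cos(w),np.sin(w),0]);zv=np.array([0,0,-1.]);G=R.from_matrix(np.c_[np.cross(yv,zv),yv,zv])
print("t",s["t"],"pos",np.round(s["ee_pos"],1),"yaw",np.degrees(np.arctan2(*T.as_matrix()[:2,1][::-1])).round(2),"shift",np.round(T.inv().apply(np.array([x,y,z])-s["ee_pos"]),1),"rot",np.round((T.inv()*G).as_rotvec(),3),"after-rot shift",np.round(G.inv().apply(np.array([x,y,z])-s["ee_pos"]),1),"F",np.round(s["ft_force"],1),"gap",s["finger_gap"],"grip",s["grip_force"])
E
python3 d.py 525 50 390 70.8
```

```text
t 0.1 pos [221.7 637.3 403.7] yaw 70.82 shift [-479.4 -455.    14.6] rot [-0.002  0.     0.   ] after-rot shift [-479.6 -454.9   13.7] F [ 0.2 -0.1  0.3] gap 0.9998838395692431 grip 0.0
```
Hmm shift: tool x = (-.944,.33)*... ok. 661 mm: 14 rows -34.2 -32.5 1. Rz -> rotate later. Does row limit 50mm norm: 47.

Units first: shifts go in shares of 50 mm and turns go in units of 0.25 rad. So -34 mm is -0.68, -32.5 mm is -0.65.

>>> {"api": "hand_motion", "payload": {
  "increments": [
    [-0.68, -0.65, 0.02, 0, 0, 0],
    [-0.68, -0.65, 0.02, 0, 0, 0],
    [-0.68, -0.65, 0.02, 0, 0, 0],
    [-0.68, -0.65, 0.02, 0, 0, 0],
    [-0.68, -0.65, 0.02, 0, 0, 0],
    [-0.68, -0.65, 0.02, 0, 0, 0],
    [-0.68, -0.65, 0.02, 0, 0, 0]
  ],
  "finger_gap": 1
}}

```text
t: 0.8
ee_pos: [372.2, 342.5, 397.5]
ee_rot: [-0.0, 0.167, 0.986, -0.0]
ft_force: [1.5, -0.1, 0.3]
finger_gap: 1.001
grip_force: 0.0
```

>>> {"api": "hand_motion", "payload": {
  "increments": [
    [-0.68, -0.65, 0.02, 0, 0, 0],
    [-0.68, -0.65, 0.02, 0, 0, 0],
    [-0.68, -0.65, 0.02, 0, 0, 0],
    [-0.68, -0.65, 0.02, 0, 0, 0],
    [-0.68, -0.65, 0.02, 0, 0, 0],
    [-0.68, -0.65, 0.02, 0, 0, 0],
    [-0.68, -0.65, 0.02, 0, 0, 0]
  ]
}}

```text
t: 1.5
ee_pos: [522.2, 49.6, 390.5]
ee_rot: [-0.0, 0.167, 0.986, 0.0]
ft_force: [1.2, -0.1, -0.2]
finger_gap: 0.999
grip_force: 0.0
```

>>> {"api": "hand_motion", "payload": {
  "increments": [
    [0, 0, 0, 0, 0, 0.6],
    [0, 0, 0, 0, 0, 0.6],
    [0, 0, 0, 0, 0, 0.6],
    [0, 0, 0, 0, 0, 0.6],
    [0, 0, 0, 0, 0, 0.6],
    [0, 0, 0, 0, 0, 0.6],
    [0, 0, 0, 0, 0, 0.6],
    [0, 0, 0, 0, 0, 0]
  ]
}}

```text
t: 2.3
ee_pos: [521.6, 51.5, 390.3]
ee_rot: [-0.0, 0.638, 0.77, -0.0]
ft_force: [-0.8, -0.1, 0.0]
finger_gap: 1.004
grip_force: 0.0
```

```bash
python3 d.py 500.5 -377.3 300 10.5
```

```text
t 2.3 pos [521.6  51.5 390.3] yaw 10.68 shift [-417.5 -100.1   90.5] rot [-0.001  0.     0.003] after-rot shift [-417.8  -98.9   90.3] F [-0.8 -0.1  0. ] gap 1.003976303116017 grip 0.0
```

To row units: -46 mm is -0.92, -11 mm is -0.22.

>>> {"api": "hand_motion", "payload": {
  "increments": [
    [-0.92, -0.22, 0.1, 0, 0, 0],
    [-0.92, -0.22, 0.1, 0, 0, 0],
    [-0.92, -0.22, 0.1, 0, 0, 0],
    [-0.92, -0.22, 0.1, 0, 0, 0],
    [-0.92, -0.22, 0.1, 0, 0, 0],
    [-0.92, -0.22, 0.1, 0, 0, 0],
    [-0.92, -0.22, 0.1, 0, 0, 0]
  ]
}}

```text
t: 3.0
ee_pos: [505.3, -281.0, 355.3]
ee_rot: [-0.0, 0.637, 0.771, 0.0]
ft_force: [0.1, -0.5, -0.3]
finger_gap: 1.003
grip_force: 0.0
```

>>> {"api": "hand_motion", "payload": {
  "increments": [
    [-0.96, -0.23, 0.4, 0, 0, 0],
    [-0.95, -0.23, 0.6, 0, 0, 0],
    [0, 0, 0, 0, 0, 0],
    [0, 0, 0, 0, 0, 0]
  ]
}}

```text
t: 3.4
ee_pos: [500.4, -369.0, 309.5]
ee_rot: [-0.001, 0.638, 0.77, -0.0]
ft_force: [-0.5, 1.0, -0.6]
finger_gap: 0.998
grip_force: 0.0
```

```bash
python3 d.py 500.5 -377.3 237 10.5
python3 - <<'E'
from plant import robot
import cv2,numpy as np
c=robot.read_camera("top")["image"][180:300,360:500,::-1];d=robot.read_camera("scene")["image"][180:340,270:430,::-1]
cv2.imwrite("pics/p1.png",np.hstack([cv2.resize(c,(400,343),interpolation=2),cv2.resize(d,(343,343),interpolation=2)]))
E
```

```text
t 3.4 pos [ 500.4 -369.   309.5] yaw 10.64 shift [-8.3 -1.3 72.4] rot [-0.002 -0.002  0.003] after-rot shift [-8.1 -1.5 72.5] F [-0.5  1.  -0.6] gap 0.9981814414037252 grip 0.0
```

View pics/p1.png

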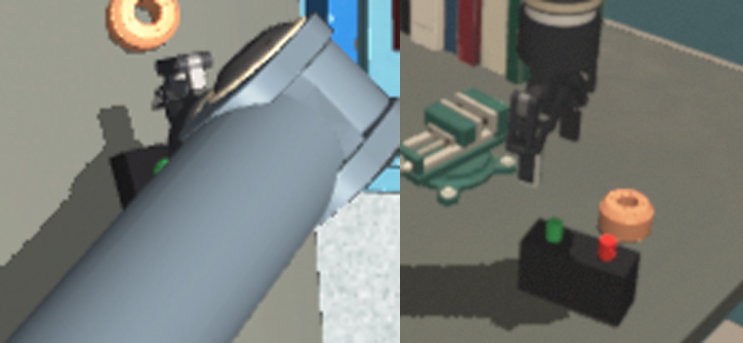

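The pin stands in the rack and the open fingers are above it, at crop (553,223) in the scene view. I'll descend and grip.

To row units: -1 mm is -0.02, 24 mm is 0.48.

>>> {"api": "hand_motion", "payload": {
  "increments": [
    [-0.18, -0.02, 0.48, 0, 0, 0],
    [0, 0, 0.48, 0, 0, 0],
    [0, 0, 0.46, 0, 0, 0],
    [0, 0, 0, 0, 0, 0],
    [0, 0, 0, 0, 0, 0]
  ]
}}

```text
t: 4.0
ee_pos: [502.9, -376.0, 240.6]
ee_rot: [0.0, 0.637, 0.771, 0.0]
ft_force: [-0.8, -0.2, 0.3]
finger_gap: 1.003
grip_force: 0.0
```

```bash
python3 d.py 500 -378 237 10.5
```

```text
t 4.0 pos [ 502.9 -376.   240.6] yaw 10.81 shift [-1.4 -3.2  3.6] rot [ 0.001 -0.     0.005] after-rot shift [-1.4 -3.2  3.6] F [-0.8 -0.2  0.3] gap 1.0029544909981183 grip 0.0
```

>>> {"api": "hand_motion", "payload": {
  "increments": [
    [0, 0, 0, 0, 0, 0],
    [0, 0, 0, 0, 0, 0],
    [0, 0, 0, 0, 0, 0],
    [0, 0, 0, 0, 0, 0],
    [0, 0, 0, 0, 0, 0],
    [0, 0, 0, 0, 0, 0],
    [0, 0, 0, 0, 0, 0],
    [0, 0, 0, 0, 0, 0]
  ],
  "finger_gap": 0,
  "squeeze": 60
}}

```text
t: 4.8
ee_pos: [502.0, -377.3, 240.2]
ee_rot: [0.0, 0.638, 0.77, 0.0]
ft_force: [-0.9, 0.8, 5.2]
finger_gap: 0.154
grip_force: 58.6
```

```bash
python3 d.py 500 -378 237 10.5
```

```text
t 4.8 pos [ 502.  -377.3  240.2] yaw 10.65 shift [-0.3 -2.1  3.2] rot [0.001 0.    0.003] after-rot shift [-0.3 -2.1  3.2] F [-0.9  0.8  5.2] gap 0.15372193464404904 grip 58.55360805988312
```

To row units: -15 mm is -0.3, -10 mm is -0.2.

>>> {"api": "hand_motion", "payload": {
  "increments": [
    [0, 0, -0.2, 0, 0, 0],
    [0, 0, -0.4, 0, 0, 0],
    [0, 0, -0.6, 0, 0, 0],
    [0, 0, -0.6, 0, 0, 0],
    [0, 0, -0.6, 0, 0, 0],
    [0, 0, -0.3, 0, 0, 0],
    [0, 0, 0, 0, 0, 0]
  ]
}}

```text
t: 5.5
ee_pos: [502.1, -377.6, 376.9]
ee_rot: [0.002, 0.638, 0.77, 0.0]
ft_force: [0.1, -0.5, -0.3]
finger_gap: 0.154
grip_force: 58.5
```

```bash
python3 d.py 506 46 370 10.5
python3 - <<'E'
from plant import robot
import cv2,numpy as np
d=robot.read_camera("scene");np.savez("scene1.npz",**d);d=d["image"][150:330,270:450,::-1]
cv2.imwrite("pics/p2.png",cv2.resize(d,(600,600),interpolation=2))
E
```

```text
t 5.5 pos [ 502.1 -377.6  376.9] yaw 10.66 shift [415.6  82.1   6. ] rot [0.003 0.003 0.003] after-rot shift [415.8  81.    6.9] F [ 0.1 -0.5 -0.3] gap 0.1541059736382617 grip 58.545334339141846
```

View pics/p2.png

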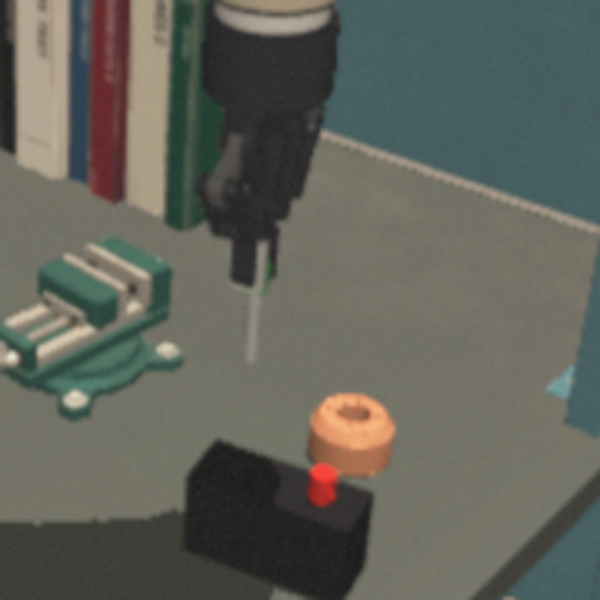

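The green pin is held and clear of the rack: the tip is at crop (250,362), the shank top near (257,290), and the red pin is still in place. I'll check tilt and tip position against the projection of a vertical pin.

```bash
python3 - <<'E'
from h import *
k=600/180
f=lambda p:(proj("scene",p)-[270,150]+.5)*k-.5
for dz in(0,25,55,75): print(dz,f([502.1,-377.6,144+dz]))
o=270;print("tip backproj at z144",atz("scene",270+250.5/k-.5,150+362.5/k-.5,144),"collar",atz("scene",270+259.5/k-.5,150+280/k-.5,199))
print("red expected", f([500.5+56*np.sin(np.radians(10.5)),-377.3-56*np.cos(np.radians(10.5)),82]))
E
```

```text
0 [246.02847451 361.36433757]
25 [248.45718845 327.57099165]
55 [251.45006552 285.92782885]
75 [253.49460547 257.47991454]
tip backproj at z144 [ 503.19304871 -379.83603218  144.        ] collar [ 511.33083617 -376.55594371  199.        ]
red expected [319.80090946 471.5946008 ]
```

Tip is within about 1 mm of the expected place and near vertical. Carrying it over to the bore.

To row units: 46 mm is 0.92, 9 mm is 0.18.

>>> {"api": "hand_motion", "payload": {
  "increments": [
    [0.7, 0.14, 0, 0, 0, 0],
    [0.92, 0.18, 0, 0, 0, 0],
    [0.92, 0.18, 0, 0, 0, 0],
    [0.92, 0.18, 0, 0, 0, 0],
    [0.92, 0.18, 0, 0, 0, 0],
    [0.92, 0.18, 0, 0, 0, 0],
    [0.92, 0.18, 0, 0, 0, 0],
    [0.92, 0.18, 0, 0, 0, 0]
  ]
}}

```text
t: 6.35
ee_pos: [503.7, -11.2, 372.9]
ee_rot: [-0.001, 0.638, 0.77, -0.001]
ft_force: [0.9, 0.5, 0.5]
finger_gap: 0.157
grip_force: 58.6
```

>>> {"api": "hand_motion", "payload": {
  "increments": [
    [0.8, 0.16, 0, 0, 0, 0],
    [0.4, 0.08, 0, 0, 0, 0],
    [0, 0, 0.2, 0, 0, 0],
    [0, 0, 0.2, 0, 0, 0],
    [0, 0, 0, 0, 0, 0],
    [0, 0, 0, 0, 0, 0]
  ]
}}

```text
t: 6.95
ee_pos: [505.2, 46.2, 353.9]
ee_rot: [-0.0, 0.64, 0.769, -0.001]
ft_force: [0.4, -0.5, 0.0]
finger_gap: 0.156
grip_force: 58.6
```

```bash
python3 d.py 506 46 330 10.5
```

```text
t 6.95 pos [505.2  46.2 353.9] yaw 10.49 shift [-0.3  0.8 23.9] rot [-0.002  0.001 -0.   ] after-rot shift [-0.3  0.8 23.9] F [ 0.4 -0.5  0. ] gap 0.1560120095904058 grip 58.56983721256256
```

Lower until the tip is about 10 mm above the block (TCP 324) and look.

>>> {"api": "hand_motion", "payload": {
  "increments": [
    [0, 0.01, 0.3, 0, 0, 0],
    [0, 0, 0.28, 0, 0, 0],
    [0, 0, 0, 0, 0, 0],
    [0, 0, 0, 0, 0, 0]
  ]
}}

```text
t: 7.35
ee_pos: [506.1, 47.1, 326.1]
ee_rot: [0.0, 0.639, 0.769, 0.0]
ft_force: [-0.1, 0.6, -1.2]
finger_gap: 0.153
grip_force: 58.6
```

```bash
python3 d.py 506 46 322 10.5
python3 - <<'E'
from plant import robot
import cv2,numpy as np
from h import *
d=robot.read_camera("scene");d=d["image"][170:250,175:255,::-1];e=robot.read_camera("top")["image"][215:265,210:270,::-1]
cv2.imwrite("pics/p3.png",np.hstack([cv2.resize(d,(480,480),interpolation=2),cv2.resize(e,(300,480),interpolation=2)]))
k=6
f=lambda p:((proj("scene",p)-[175,170]+.5)*k-.5).round(1)
T=robot.get_state()["ee_pos"]
print("tip pred",f([T[0],T[1],T[2]-233.2]),"shank25",f([T[0],T[1],T[2]-208.2]),"collar",f([T[0],T[1],T[2]-178.2]),"bore pred",f([506,46,81]))
E
```

```text
t 7.35 pos [506.1  47.1 326.1] yaw 10.57 shift [-1.1 -0.3  4.1] rot [0.    0.    0.001] after-rot shift [-1.1 -0.3  4.1] F [-0.1  0.6 -1.2] gap 0.15277920449015053 grip 58.582157492637634
tip pred [230.4 257.9] shank25 [226.5 208. ] collar [221.7 146.9] bore pred [234.1 283.5]
```

View pics/p3.png

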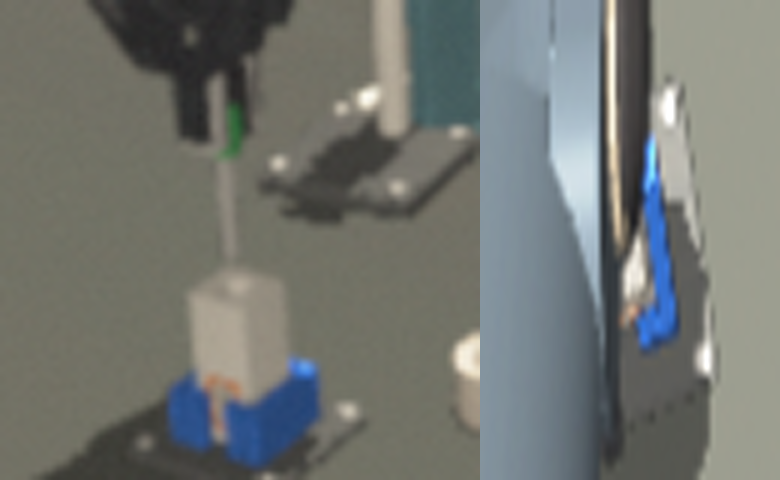

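Scene crop: bore mouth at (239,285), tip at about (232,262), so the pin is ~1.5 mm to the image left. I'll nudge it, then descend watching the force.

>>> {"api": "hand_motion", "payload": {
  "increments": [
    [-0.04, 0.008, 0, 0, 0, 0],
    [0, 0, 0.16, 0, 0, 0],
    [0, 0, 0.12, 0, 0, 0],
    [0, 0, 0.12, 0, 0, 0],
    [0, 0, 0, 0, 0, 0],
    [0, 0, 0, 0, 0, 0]
  ]
}}

```text
t: 8.05
ee_pos: [506.6, 46.1, 305.4]
ee_rot: [-0.0, 0.638, 0.77, -0.0]
ft_force: [0.8, 0.6, 0.1]
finger_gap: 0.158
grip_force: 58.6
```

```bash
python3 d.py 506.8 45.3 259 10.5
```

```text
t 8.05 pos [506.6  46.1 305.4] yaw 10.66 shift [-0.8  0.1 46.4] rot [-0.001  0.     0.003] after-rot shift [-0.8  0.  46.4] F [0.8 0.6 0.1] gap 0.15829231105476685 grip 58.58199119567871
```

To row units: 10 mm is 0.2, 8 mm is 0.16.

>>> {"api": "hand_motion", "payload": {
  "increments": [
    [0, 0, 0.2, 0, 0, 0],
    [0, 0, 0.2, 0, 0, 0],
    [0, 0, 0.2, 0, 0, 0],
    [0, 0, 0.16, 0, 0, 0],
    [0, 0, 0, 0, 0, 0],
    [0, 0, 0, 0, 0, 0]
  ]
}}

```text
t: 8.65
ee_pos: [506.7, 46.0, 267.5]
ee_rot: [-0.0, 0.638, 0.77, -0.0]
ft_force: [0.7, -0.9, -0.4]
finger_gap: 0.159
grip_force: 58.6
```

```bash
python3 d.py 506.8 45.3 259 10.5
```

```text
t 8.65 pos [506.7  46.  267.5] yaw 10.65 shift [-0.7 -0.   8.5] rot [-0.     0.     0.003] after-rot shift [-0.7 -0.   8.5] F [ 0.7 -0.9 -0.4] gap 0.1591443961916435 grip 58.55276584625244
```

>>> {"api": "hand_motion", "payload": {
  "increments": [
    [0, 0, 0.08, 0, 0, 0],
    [0, 0, 0.06, 0, 0, 0],
    [0, 0, 0.04, 0, 0, 0],
    [0, 0, 0.02, 0, 0, 0],
    [0, 0, 0, 0, 0, 0],
    [0, 0, 0, 0, 0, 0]
  ]
}}

```text
t: 9.25
ee_pos: [507.3, 46.0, 259.1]
ee_rot: [0.0, 0.638, 0.77, 0.001]
ft_force: [-1.7, -0.1, 10.0]
finger_gap: 0.153
grip_force: 59.5
```

```bash
python3 d.py 506.8 45.3 259 10.5
```

```text
t 9.25 pos [507.3  46.  259.1] yaw 10.65 shift [-0.6 -0.6  0.1] rot [ 0.002 -0.001  0.003] after-rot shift [-0.6 -0.6  0.1] F [-1.7 -0.1 10. ] gap 0.15295577583318068 grip 59.51193809509277
```

Collar is seated at the expected height with 10 N. Release, raise, and turn for the block grasp.

>>> {"api": "hand_motion", "payload": {
  "increments": [
    [0, 0, 0, 0, 0, 0],
    [0, 0, 0, 0, 0, 0],
    [0, 0, 0, 0, 0, 0],
    [0, 0, 0, 0, 0, 0],
    [0, 0, 0, 0, 0, 0],
    [0, 0, 0, 0, 0, 0]
  ],
  "finger_gap": 1
}}

```text
t: 9.85
ee_pos: [506.6, 46.0, 257.6]
ee_rot: [-0.0, 0.638, 0.77, -0.0]
ft_force: [-0.1, -0.2, 0.0]
finger_gap: 1.001
grip_force: 0.0
```

>>> {"api": "hand_motion", "payload": {
  "increments": [
    [0, 0, -0.4, 0, 0, 0],
    [0, 0, -0.8, 0, 0, 0],
    [0, 0, 0, 0, 0, 0.556],
    [0, 0, 0, 0, 0, 0.556],
    [0, 0, 0, 0, 0, 0.556],
    [0, 0, 0, 0, 0, 0.556],
    [0, 0, 0, 0, 0, 0.556]
  ]
}}

```text
t: 10.55
ee_pos: [506.5, 46.0, 317.7]
ee_rot: [-0.0, 0.864, 0.504, -0.0]
ft_force: [0.6, 0.0, -0.1]
finger_gap: 0.993
grip_force: 0.0
```

>>> {"api": "hand_motion", "payload": {
  "increments": [
    [0, 0, 0, 0, 0, 0.556],
    [0, 0, 0, 0, 0, 0.556],
    [0, 0, 0, 0, 0, 0.556],
    [0, 0, 0, 0, 0, 0.556],
    [0, 0, 0, 0, 0, 0.556],
    [0, 0, 0, 0, 0, 0.556],
    [0, 0, 0, 0, 0, 0],
    [0, 0, 0, 0, 0, 0]
  ]
}}

```text
t: 11.35
ee_pos: [506.6, 46.2, 317.7]
ee_rot: [0.0, 0.993, 0.115, -0.0]
ft_force: [0.2, -1.1, 0.4]
finger_gap: 1.001
grip_force: 0.0
```

```bash
python3 d.py 506.3 46 218 -77
python3 - <<'E'
from plant import robot
import cv2,numpy as np
d=robot.read_camera("scene");d=d["image"][170:250,175:255,::-1];e=robot.read_camera("top")["image"][205:275,200:270,::-1]
cv2.imwrite("pics/p4.png",np.hstack([cv2.resize(d,(400,400),interpolation=2),cv2.resize(e,(400,400),interpolation=2)]))
E
```

```text
t 11.35 pos [506.6  46.2 317.7] yaw -76.77 shift [-0.3  0.1 99.7] rot [0.    0.    0.004] after-rot shift [-0.3  0.1 99.7] F [ 0.2 -1.1  0.4] gap 1.0007961216985257 grip 0.0
```

View pics/p4.png

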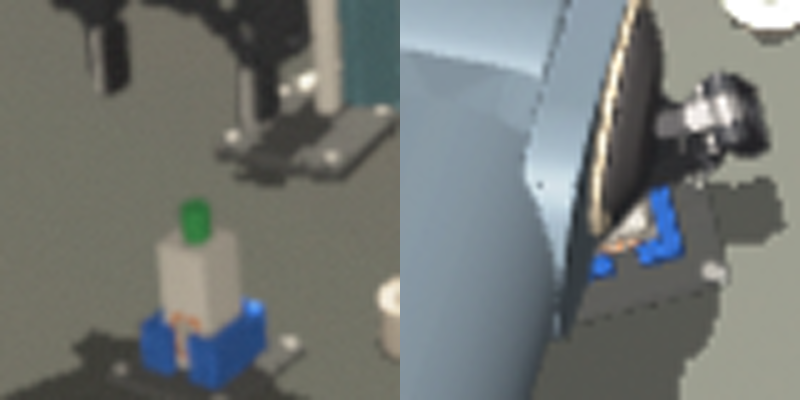

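The green handle sits on the block at crop (196,220), collar flush. Descend and grip the block.

>>> {"api": "hand_motion", "payload": {
  "increments": [
    [0, 0, 0.6, 0, 0, 0],
    [0, 0, 0.6, 0, 0, 0],
    [0, 0, 0.5, 0, 0, 0],
    [0, 0, 0.28, 0, 0, 0],
    [0, 0, 0, 0, 0, 0]
  ]
}}

```text
t: 11.95
ee_pos: [506.1, 45.9, 217.4]
ee_rot: [0.0, 0.993, 0.114, -0.002]
ft_force: [-0.6, -0.8, 0.3]
finger_gap: 0.998
grip_force: 0.0
```

>>> {"api": "hand_motion", "payload": {
  "increments": [
    [0, 0, 0, 0, 0, 0],
    [0, 0, 0, 0, 0, 0],
    [0, 0, 0, 0, 0, 0],
    [0, 0, 0, 0, 0, 0],
    [0, 0, 0, 0, 0, 0],
    [0, 0, 0, 0, 0, 0],
    [0, 0, 0, 0, 0, 0]
  ],
  "finger_gap": 0,
  "squeeze": 80
}}

```text
t: 12.65
ee_pos: [507.1, 45.9, 219.6]
ee_rot: [-0.0, 0.994, 0.114, 0.001]
ft_force: [-1.1, -0.7, 6.8]
finger_gap: 0.343
grip_force: 78.6
```

```bash
python3 d.py 506.3 46 218 -77
```

```text
t 12.65 pos [507.1  45.9 219.6] yaw -76.94 shift [-0.7 -0.2  1.6] rot [-0.    -0.002  0.001] after-rot shift [-0.7 -0.2  1.6] F [-1.1 -0.7  6.8] gap 0.3429297324840642 grip 78.5979200899601
```

To row units: -30 mm is -0.6, -25 mm is -0.5.

>>> {"api": "hand_motion", "payload": {
  "increments": [
    [0, 0, -0.2, 0, 0, 0],
    [0, 0, -0.4, 0, 0, 0],
    [0, 0, -0.6, 0, 0, 0],
    [0, 0, -0.6, 0, 0, 0],
    [0, 0, -0.5, 0, 0, 0],
    [0, 0, -0.36, 0, 0, 0],
    [0, 0, 0, 0, 0, 0]
  ]
}}

```text
t: 13.35
ee_pos: [507.1, 45.9, 354.0]
ee_rot: [-0.001, 0.994, 0.114, 0.002]
ft_force: [-0.5, 0.1, -2.8]
finger_gap: 0.343
grip_force: 80.1
```

```bash
python3 d.py 569 152 352.6 -71.4
```

```text
t 13.35 pos [507.1  45.9 354. ] yaw -76.94 shift [ 84.3 -89.4   1.9] rot [-0.001 -0.005 -0.097] after-rot shift [ 92.5 -80.9   1.4] F [-0.5  0.1 -2.8] gap 0.3432592398367962 grip 80.11011242866516
```

To row units: 25 mm is 0.5, -22 mm is -0.44, -0.097 rad is -0.388.

>>> {"api": "hand_motion", "payload": {
  "increments": [
    [0, 0, 0, 0, 0, -0.388],
    [0.3, -0.26, 0, 0, 0, 0],
    [0.4, -0.36, 0, 0, 0, 0],
    [0.5, -0.44, 0, 0, 0, 0],
    [0.4, -0.36, 0.02, 0, 0, 0],
    [0.24, -0.2, 0, 0, 0, 0],
    [0, 0, 0, 0, 0, 0],
    [0, 0, 0, 0, 0, 0]
  ]
}}

```text
t: 14.15
ee_pos: [567.6, 151.3, 350.0]
ee_rot: [0.001, 0.987, 0.161, -0.001]
ft_force: [0.1, -0.8, -1.3]
finger_gap: 0.339
grip_force: 80.1
```

```bash
python3 d.py 569 152 352.6 -71.4
python3 - <<'E'
from plant import robot
import cv2,numpy as np
from h import *
a=np.radians(18.6);O=np.array([730.6,205.1,0]);X=np.array([np.cos(a),np.sin(a),0]);Y=np.array([-X[1],X[0],0])
lens=O-50*X+[0,0,160];foc=lens-120*X;T=robot.get_state()["ee_pos"];win=np.array([T[0],T[1],T[2]-219.6+27]);print(lens,foc,win)
d=robot.read_camera("scene")["image"];out=[]
sq=[O+sx*45*X+sy*45*Y+[0,0,6] for sx,sy in((1,1),(1,-1),(-1,-1),(-1,1))]
ring=[lens+12*np.cos(t)*Y+[0,0,12*np.sin(t)] for t in np.arange(0,6.3,.26)]
axis=[lens,foc]
blk=[win+[0,0,54]+sx*15*X+sy*15*Y for sx,sy in((1,1),(1,-1),(-1,-1),(-1,1),(1,1))]
for n,im,x,y,w,k in(("scene",d,175,110,70,8.5),("top",C["top"]["image"],135,105,60,3.3)):
    h=int(70 if n=="scene" else 100)
    I=cv2.resize(im[y:y+h,x:x+w,::-1],None,fx=k,fy=k,interpolation=2)
    for pts,c,cl in((sq,(255,255,0),1),(ring,(0,255,255),0),(axis,(0,0,255),0),(blk if n=="scene" else sq,(255,0,255),1)):
        q=[((proj(n,p)-[x,y]+.5)*k-.5).astype(int) for p in pts];cv2.polylines(I,[np.array(q,np.int32)],bool(cl),c,1)
    out.append(I)
H=max(o.shape[0] for o in out);out=[cv2.copyMakeBorder(o,0,H-o.shape[0],0,0,0) for o in out]
I=np.hstack(out);print(I.shape);cv2.imwrite("pics/p5.png",I)
E
```

```text
t 14.15 pos [567.6 151.3 350. ] yaw -71.46 shift [ 1.5 -0.2 -2.6] rot [ 0.001  0.002 -0.001] after-rot shift [ 1.5 -0.2 -2.6] F [ 0.1 -0.8 -1.3] gap 0.33856040280658817 grip 80.06952434778214
[683.2115795  189.15203454 160.        ] [569.4793703  150.87691742 160.        ] [567.59882005 151.32117189 157.44746114]
(595, 793, 3)
```

View pics/p5.png

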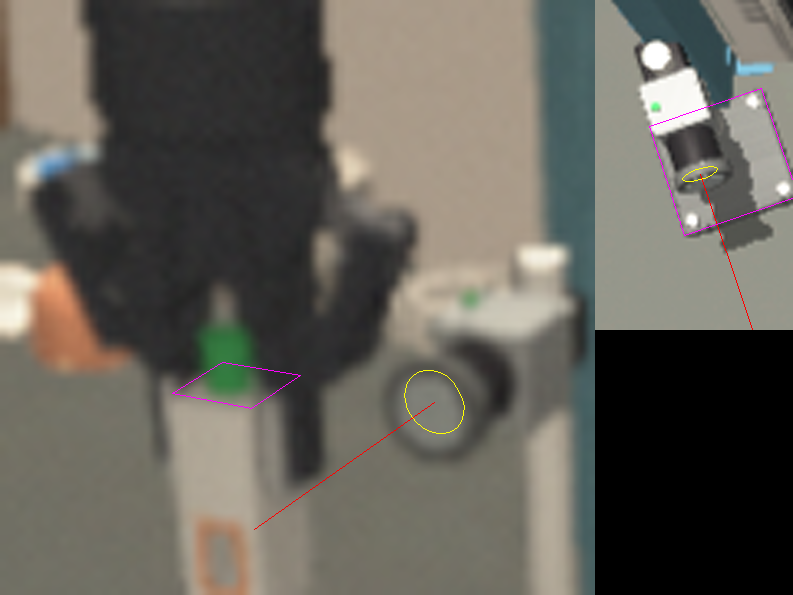

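Window frame centre is seen at (222,558), the lens glass at (433,402) right on the modelled ring, and the block top matches its outline. I'll check numerically where the window and edges should appear.

```bash
python3 - <<'E'
from h import *
a=np.radians(18.6);X=np.array([np.cos(a),np.sin(a),0]);Y=np.array([-X[1],X[0],0])
f=lambda p:((proj("scene",p)-[175,110]+.5)*8.5-.5).round(1)
w=np.array([567.6,151.3,157.4])
print("win face",f(w-15*X),"tl",f(w-15*X+15*Y+[0,0,54]),"left@win",f(w-15*X+15*Y),"mid edge top",f(w-15*X-15*Y+[0,0,54]),"mid@win",f(w-15*X-15*Y))
E
```

```text
win face [225.5 554.9] tl [172.2 394.1] left@win [186.5 547.4] mid edge top [251.8 408.2] mid@win [264.8 562.5]
```

>>> {"api": "hand_motion", "payload": {
  "increments": [
    [0.03, 0, -0.05, 0, 0, 0],
    [0, 0, 0, 0, 0, 0],
    [0, 0, 0, 0, 0, 0],
    [0, 0, 0, 0, 0, 0]
  ]
}}

```text
t: 14.6
ee_pos: [569.3, 152.2, 353.4]
ee_rot: [-0.0, 0.987, 0.161, 0.0]
ft_force: [0.5, 0.7, -1.5]
finger_gap: 0.342
grip_force: 80.1
```

```bash
python3 d.py 569.2 151.2 352.6 -71.4
```

```text
t 14.6 pos [569.3 152.2 353.4] yaw -71.42 shift [-0.4  1.   0.8] rot [-0. -0. -0.] after-rot shift [-0.4  1.   0.8] F [ 0.5  0.7 -1.5] gap 0.3417443965467313 grip 80.06239414215088
```

The window face matches its prediction within 4 crop pixels (about 1 mm). Handing in.

>>> {"api": "hand_motion", "payload": {
  "increments": [
    [0, 0, 0, 0, 0, 0],
    [0, 0, 0, 0, 0, 0],
    [0, 0, 0, 0, 0, 0],
    [0, 0, 0, 0, 0, 0]
  ]
}}

```text
t: 15.0
ee_pos: [569.4, 152.6, 353.3]
ee_rot: [-0.0, 0.987, 0.162, -0.0]
ft_force: [-0.1, 0.0, -1.8]
finger_gap: 0.338
grip_force: 80.1
```

```bash
python3 -c "
from plant import robot
print(robot.close_job())"
```

```text
the job is handed in; nothing more can be done
None
```

The green pin is fully home in the block, and I handed the job in at 15.0 s with the block held upright about 1–2 mm from my camera-estimated focus point, window facing the lens; `close_job` returned no verdict.

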